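# Set the middle cradle for a long flute

### The job

Two wooden V-grooved cradles are screwed to the flute maker's bench. Pick out the loose cradle that matches them, grooved and just as tall, and set it upright on the bench midway between them, in line, with its groove running the same way as theirs, so that one long flute can lie across all three. Leave the low cradle, the plain block and the jar where they are.

Things in the scene. Friction and masses are not known exactly. Their poses are not given: they have to be found in the camera images.
- cradle: The loose cradle to be set: pale wooden block, 64 mm along its x, 36 mm along its y, 60 mm tall, with a V groove (48 mm wide at the top, 24 mm deep, its bottom 36 mm above the bench) running along its y. About 0.12 kg. Below the groove it is solid and can be held across the 36 mm (along its y). Origin: centre of its underside; z up. A half turn about z makes no difference.
- rests: The two fixed cradles taken together; each is like the loose one (64 mm along x, 36 mm along y, 60 mm tall, V groove along y), with small steel feet 4 mm high reaching 58 mm either side of its centre along x. Their centres are 260 mm apart along this body's y. Origin: on the bench, midway between them; z up. It does not move.
- rest_left (a point): Centre of the underside of the fixed cradle on the +y side, on the bench; axes as of rests.
- rest_right (a point): Centre of the underside of the fixed cradle on the -y side, on the bench; axes as of rests.
- low_cradle: Bystander: loose pale wooden cradle with the same groove but only 36 mm tall; 64 mm along its x, 36 mm along its y. Origin: centre of its underside. Leave alone.
- plain_block: Bystander: loose pale wooden block without a groove, 64 mm along its x, 36 mm along its y, 60 mm tall. Origin: centre of its underside. Leave alone.
- jar: Bystander: small jar with a brass cap, 50 mm across, 70 mm tall. Origin: centre of its underside. Leave alone.
Things that resemble listed ones, but are neither listed nor needed, are in the scene too. Leave any green, pink or turquoise look-alike of the cradle alone.

How it is judged:
At the end, for the whole second after the job is handed in: The tall loose cradle stands upright (0.1 rad), still, on the bench, within 12 mm of the line through the fixed cradles and 15 mm of midway, its groove within 0.2 rad of theirs; low cradle, plain block and jar are within 30 mm of where they began (x of cradle in the frame of rests between -0.012 and 0.012 m and y of cradle in the frame of rests between -0.015 and 0.015 m and angle between the y axis of cradle and the y axis of rests, either way round below 0.2 rad and angle between cradle's own z axis and vertical below 0.1 rad and height (world z) of cradle below 0.006 m and linear speed of cradle below 0.02 m/s and distance of each of low_cradle, plain_block, jar from where it was at the start of the episode below 0.03 m); the robot touches nothing.
It fails at once if low cradle moved by more than 30 mm (distance of low_cradle from where it was at the start of the episode above 0.03 m).
It fails at once if plain block moved by more than 30 mm (distance of plain_block from where it was at the start of the episode above 0.03 m).
It fails at once if jar moved by more than 30 mm (distance of jar from where it was at the start of the episode above 0.03 m).
It also fails if it takes over 40 s, if anything falls off the work surface, if the arm or the gripper's body presses on something with over 40 N, if the wrist force passes 120 N, or if a joint passes its speed limit or range.

### The arm

A 6-joint arm with a two-finger parallel gripper is mounted at the origin on the work surface. World frame = base frame: x ahead of the robot, y to its left, z up, the work surface at z = 0. Lengths are in m, angles in rad, forces in N, time in s.
With the tool pointing down it reaches from about 0.225 to 0.875 m from the base axis. Payload 3.4 kg.
Tool frame: the origin (TCP) lies between the finger pads; the fingertips stand 11 mm ahead of it and the grasp point (between the pads) lies 8 mm behind it (tips_ahead is the distance from the TCP to the fingertips, in m); z points along the fingers, x is the direction in which the jaws open and shut, and the axes are right-handed (so a half turn about z gives the same grasp; the last joint's range is limited). The gripper opens to 85 mm and grips with 20 to 120 N. Pads are 22 mm wide; open, the fingers measure 114 mm over their backs; the gripper's body (76 mm by 85 mm) begins 54 mm behind the grasp point. The pads swing forward as they close: fully open they stand 13 mm farther back than shut.
Start: joints at [1.046, 0.276, 1.505, -0, 1.361, -0.121], TCP at [0.226, 0.529, 0.242] pointing down, gripper open.
Joint ranges: [-2.89, 2.89], [-0.75, 2.08], [0.22, 2.7], [-1.18, 4.32], [0.11, 2.71], [-2.7, 2.7]. Speed limits (rad/s): [2.57, 2.57, 3.14, 3.14, 3.14, 3.14].

### API

Orientations are given as a unit quaternion [w, x, y, z].
In Python, from rig import get_state, get_image, sign_off, masks_of, tips_ahead gives the robot as it stands.
- The arm moves only by the tool play_rows, never from a script. Its argument "series" is a list of rows, each an object of numbers: "fingers": the closure, from -1 (fully open) to 1 (shut); "dx", "dy", "dz": the shift along the world's x, y, z in mm; "turn": the turn about the world's z in rad. A call has 1 to 20 rows; each row shifts and turns the pose as measured when the row begins; what a row does not reach is not made up. A row lasts 1/12 s, in which the tool goes at most 41.7 mm and 7.16 degrees, less where a joint would pass 70% of its speed; a pose out of reach is approached as far as the arm can. A call with a gripper value outside its range is refused whole. The fingers move at their own pace and stop on an object; "squeeze" is the grip in N (left out, the last holds). Time passes only in rows, so rows that do not move let the fingers close. It gives the time, the measured TCP pose, the force and the opening at its end, in the units of the state.
- get_state(): the state, without advancing time (a new reading comes with each control period).
- get_image(name): name is "scene" or "top" or "wrist"; returns a dict with "pixels" (420x560x3 uint8, red, green, blue), "vfov" (degrees; the focal length in pixels is half the picture's height over the tangent of half this angle, whatever the lens; pixels are square), "cx", "cy" (the principal point, pixels), "dist" ([k1, k2, p1, p2, k3] as OpenCV has them; the pictures are not rectified), "rvec" (rotation vector, rad) and "tvec" (3), from world to camera coordinates, as OpenCV has them; the wrist camera has in their place "hand_eye" (4x4, takes a point from camera to tool coordinates, whose origin is the TCP and whose axes are the tool frame's). Camera axes: x right, y down, z forward; pixel columns grow to the right and rows downward; lengths in m; the calibration is good to about 2 mm. A picture is of the moment at which its call begins: read the wrist's pose just before it. There is no depth.
- sign_off(): hands the job in, once; it reports no verdict.
Trained networks look in a picture, given as the dict that the camera call returned (one of the last four; its "shot" number tells which), for a name from the list of things; names that differ only in an ending like _2 or _b are one class to them, and where a whole thing is asked for, a point or a joint stands for the part that bears it (a point fixed in the world has none). Each returns a list of dicts, best first, with "p" (0 to 1); they miss things now and then, are a little off and sometimes report something else, mostly with a low value. They report only what shows in the picture. A call takes as long as a camera call. They do not tell look-alikes from the thing itself.
- masks_of(picture, label): "region" (420x560 bool, what is visible of it) and "xy" ([column, row] in pixels, amid what is visible of it).
The state is a dict: "clock": time; "qpos": joint angles; "qd": joint speeds; "effort": joint torques, N m; "position": TCP position; "ee_rot": TCP orientation; "contact_force": force on the tool from outside, world axes, zero at the start; "moment": the same for the moment, N m; "width": finger opening in m.
Only numpy, scipy, OpenCV 4.12 (cv2) and the standard library are available. Lean on these libraries where they do the work, as an engineer would, in place of code of your own. Each camera call takes 0.05 s, during which the arm holds its last target. There are 200 camera calls.

## Working session

There is one attempt and no reset: what is moved stays moved. The work goes in short steps, Python scripts to look and compute and a tool call to move; the robot and the scene stay as the last step left them, time stands still between calls to the robot, and variables do not carry over. Pictures are saved under pics/ and viewed, about 8 in all and at most 12, crops included, and the job is handed in when it is done.

Besides the shell and the picture viewer there is one more tool, called after "Call:" as a command line: name --argument value ..., lists and objects as JSON in quotes. play_rows: Moves the arm, as the interface text tells. Its arguments: {"type":"object","properties":{"series":{"type":"array"},"squeeze":{"type":"number"}},"required":["series"]}

```bash
mkdir -p pics; cat > h.py <<'E'
import numpy as np, cv2
from rig import *
def K(p):
    f=210/np.tan(np.radians(p['vfov'])/2); return np.array([[f,0,p['cx']],[0,f,p['cy']],[0,0,1.]])
def cam(p,st=None):
    "R,t world->camera"
    if 'rvec' in p: return cv2.Rodrigues(np.array(p['rvec'],float))[0],np.array(p['tvec'],float).ravel()
    w,x,y,z=st['ee_rot']
    from scipy.spatial.transform import Rotation as Ro
    T=np.eye(4);T[:3,:3]=Ro.from_quat([x,y,z,w]).as_matrix();T[:3,3]=st['position']
    M=np.linalg.inv(T@np.array(p['hand_eye'])); return M[:3,:3],M[:3,3]
def ray(p,uv,st=None):
    R,t=cam(p,st); n=cv2.undistortPoints(np.array(uv,float).reshape(-1,1,2),K(p),np.array(p['dist'],float)).reshape(-1,2)
    d=np.c_[n,np.ones(len(n))]@R; return -R.T@t,d
def onz(p,uv,z,st=None):
    c,d=ray(p,uv,st); return c+d*((z-c[2])/d[:,2])[:,None]
def proj(p,X,st=None):
    R,t=cam(p,st); return cv2.projectPoints(np.array(X,float).reshape(-1,3),cv2.Rodrigues(R)[0],t,K(p),np.array(p['dist'],float))[0].reshape(-1,2)
def save(p,n): cv2.imwrite('pics/'+n,p['pixels'][:,:,::-1])
E
python3 - <<'E'
from h import *
print(get_state())
for n in ['top','scene']:
    p=get_image(n); save(p,n+'0.png'); print(n,p['vfov'],p['tvec'],[round(float(v),3) for v in cam(p)[0].T@-cam(p)[1]])
    for l in ['cradle','rests','low_cradle','plain_block','jar']:
        for m in masks_of(p,l):
            print(l,round(m['p'],2),np.round(m['xy']),m['region'].sum(),onz(p,m['xy'],.04).round(3)[0])
E
```

```text
{'clock': 0.0, 'qpos': array([ 1.04600635e+00,  2.76583835e-01,  1.50619032e+00,  2.66536641e-05,
        1.36074023e+00, -1.20961466e-01]), 'qd': array([-1.47939609e-03,  6.79699092e-04, -3.24435650e-05,  4.88334545e-04,
        5.22270680e-04,  9.95228574e-04]), 'effort': array([ 5.92268170e-04, -4.16767859e+01, -2.45810902e+01, -3.39542876e-04,
        1.11317620e-02,  2.83531278e-06]), 'position': array([0.22563932, 0.52827855, 0.24142331]), 'ee_rot': array([ 4.17081914e-04,  8.34549466e-01,  5.50932179e-01, -8.65719993e-04]), 'contact_force': array([-0.29469872,  0.01368839,  0.21310034]), 'moment': array([-0.03923378,  0.00114205,  0.00414174]), 'width': 0.08525667842311858}
top 51.883393213524 [0.07153572 0.52110363 0.73685404] [0.357, 0.012, 0.832]
cradle 0.98 [235. 268.] 844 [0.426 0.08  0.04 ]
cradle 0.72 [197. 317.] 895 [0.35 0.16 0.04]
cradle 0.65 [296. 287.] 725 [ 0.374 -0.025  0.04 ]
cradle 0.6 [231. 211.] 808 [0.532 0.071 0.04 ]
cradle 0.52 [220. 152.] 2346 [0.651 0.077 0.04 ]
rests 0.9 [219. 156.] 2306 [0.644 0.08  0.04 ]
low_cradle 0.57 [330. 245.] 689 [ 0.44  -0.101  0.04 ]
plain_block 0.84 [411. 232.] 983 [ 0.438 -0.254  0.04 ]
jar 0.95 [134. 272.] 826 [0.447 0.266 0.04 ]
scene 56.52892190592154 [-0.02149385 -0.4229308   1.14870166] [0.967, -0.062, 0.749]
cradle 0.96 [320. 183.] 725 [0.436 0.085 0.04 ]
cradle 0.82 [267. 166.] 682 [ 0.374 -0.03   0.04 ]
cradle 0.75 [346. 157.] 712 [0.364 0.16  0.04 ]
cradle 0.59 [321. 225.] 752 [0.546 0.071 0.04 ]
rests 0.93 [223. 270.] 2153 [ 0.632 -0.14   0.04 ]
low_cradle 0.69 [236. 202.] 543 [ 0.471 -0.108  0.04 ]
plain_block 0.94 [170. 200.] 756 [ 0.448 -0.255  0.04 ]
jar 0.75 [396. 187.] 637 [0.465 0.257 0.04 ]
```

View pics/top0.png

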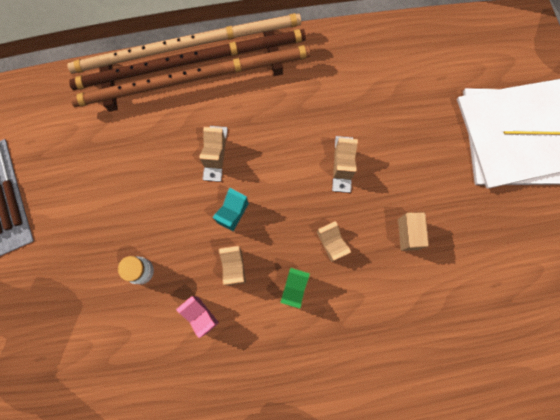

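View pics/scene0.png

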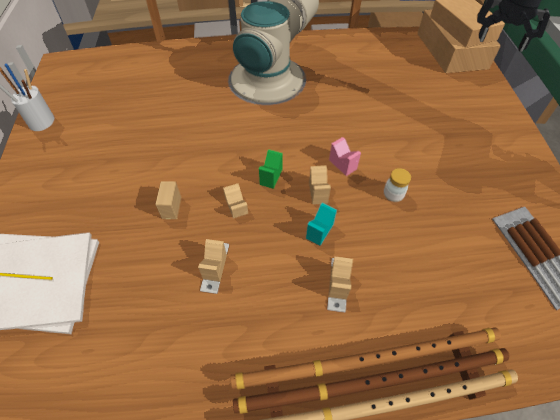

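The picture shows three pale loose pieces in the top view. The one at (231,266) has a groove and looks tall, the one at (334,241) has a groove but is low, and the one at (413,230) is plain. The teal (231,210), pink (196,317) and green (296,288) pieces are look-alikes. The fixed pair is at (213,153) and (344,164). Next I fit block models, height included, in both views and confirm with a crop.

```bash
cat > fit.py <<'E'
from h import *
from scipy.optimize import minimize
def prism(h,g=True):
    pr=[(-.032,0),(.032,0),(.032,h),(.024,h),(0,h-.024),(-.024,h),(-.032,h)] if g else [(-.032,0),(.032,0),(.032,h),(-.032,h)]
    A=np.array([(x,-.018,z) for x,z in pr]);B=A+[0,.036,0];n=len(pr)
    return [A,B]+[np.array([A[i],A[(i+1)%n],B[(i+1)%n],B[i]]) for i in range(n)]
def plate(w): return [np.array([(-.058,-w,z),(.058,-w,z),(.058,w,z),(-.058,w,z)]) for z in(0,.004)]
def place(F,x,y,a,oy=0):
    c,s=np.cos(a),np.sin(a);R=np.array([[c,-s,0],[s,c,0],[0,0,1]])
    return [(f+[0,oy,0])@R.T+[x,y,0] for f in F]
def sil(p,F,S=4):
    im=np.zeros((420*S,560*S),np.uint8)
    for f in F: cv2.fillPoly(im,[np.round((proj(p,f)+.5)*S).astype(np.int32)],1)
    return cv2.resize(im*255,(560,420),interpolation=cv2.INTER_AREA)/255.
def cost(ps,ms,F):
    c=0
    for p,m in zip(ps,ms):
        s=sil(p,F); c+=1-np.minimum(s,m).sum()/np.maximum(s,m).sum()
    return c/len(ps)
def fit(ps,ms,make,x0,st):
    best=None
    for k in range(2):
        x0=np.array(x0); sx=np.vstack([x0]+[x0+np.eye(len(x0))[i]*st[i] for i in range(len(x0))])
        r=minimize(lambda v:cost(ps,ms,make(v)),x0,method='Nelder-Mead',options=dict(initial_simplex=sx,maxiter=150,xatol=1e-4,fatol=1e-4)); x0=r.x
    return r.x,r.fun
def draw(im,p,F,S,o):
    for f in F: cv2.polylines(im,[np.round((proj(p,f)+.5-o)*S).astype(np.int32)],True,(0,0,255),1)
E
cat > run1.py <<'E'
from fit import *
T=get_image('top');S=get_image('scene');ps=[T,S]
def near(p,l,uv): return min(masks_of(p,l),key=lambda m:np.hypot(*(np.array(m['xy'])-uv)))['region']*1.
mc=[near(T,'cradle',(235,268)),near(S,'cradle',(320,183))]
for p,o,n in((T,None,0),(S,None,1)): pass
c,f=fit(ps,mc,lambda v:place(prism(v[3]),*v[:3]),[.43,.085,0,.06],[.01,.01,.2,.01]); print('cradle',c.round(4),f)
ml=[near(T,'low_cradle',(330,245)),near(S,'low_cradle',(236,202))]
l,f=fit(ps,ml,lambda v:place(prism(v[3]),*v[:3]),[.45,-.105,.4,.045],[.01,.01,.2,.01]); print('low',l.round(4),f)
mr=[near(T,'rests',(219,156)),near(S,'rests',(223,270))]
print([ (m.sum(),cv2.boundingRect(m.astype(np.uint8))) for m in mr])
def mk(v): return sum([place(prism(.06)+plate(v[3]),*v[:3],oy=o) for o in(.13,-.13)],[])
r,f=fit(ps,mr,mk,[.63,-.02,-.08,.012],[.01,.01,.1,.003]); print('rests',r.round(4),f)
ims=[]
for p,o in((T,(190,110)),(S,(190,140))):
    o=np.array(o); q=cv2.resize(p['pixels'][o[1]:o[1]+190,o[0]:o[0]+195,::-1],None,fx=4,fy=4,interpolation=cv2.INTER_CUBIC)[:600] if 0 else cv2.resize(p['pixels'][o[1]:o[1]+180,o[0]:o[0]+180,::-1],None,fx=3,fy=3,interpolation=cv2.INTER_CUBIC)
    draw(q,p,place(prism(c[3]),*c[:3]),3,o); draw(q,p,mk(r),3,o); ims.append(q[:, :400] if 0 else q)
cv2.imwrite('pics/fitT.png',ims[0]);cv2.imwrite('pics/fitS.png',ims[1])
o=np.array((215,225));cv2.imwrite('pics/crop.png',cv2.resize(T['pixels'][225:315,215:355,::-1],None,fx=5,fy=5,interpolation=cv2.INTER_CUBIC))
E
time python3 run1.py
```

```text
cradle [ 0.4314  0.0847 -0.0082  0.0588] 0.04901806041036971
low [ 0.4476 -0.1097  0.2688  0.0329] 0.061665041652070374Traceback (most recent call last):
  File "run1.py", line 9, in <module>
    mr=[near(T,'rests',(219,156)),near(S,'rests',(223,270))]
                                  ~~~~^^^^^^^^^^^^^^^^^^^^^
  File "run1.py", line 3, in near
    def near(p,l,uv): return min(masks_of(p,l),key=lambda m:np.hypot(*(np.array(m['xy'])-uv)))['region']*1.
                             ~~~^^^^^^^^^^^^^^^^^^^^^^^^^^^^^^^^^^^^^^^^^^^^^^^^^^^^^^^^^^^^^^
ValueError: min() iterable argument is empty

real	0m19.841s
user	0m12.386s
sys	0m10.980s
```

```bash
cat > run2.py <<'E'
from fit import *
def shot(n,l):
    for _ in range(5):
        p=get_image(n); m=masks_of(p,l)
        if m: return p,m[0]['region']*1.
(T,a),(S,b)=shot('top','rests'),shot('scene','rests')
print([(m.sum(),cv2.boundingRect(m.astype(np.uint8))) for m in(a,b)])
c=[.4314,.0847,-.0082,.0588]
def mk(v): return sum([place(prism(.06)+plate(v[3]),*v[:3],oy=o) for o in(.13,-.13)],[])
for P,M in(([T,S],[a,b]),([T],[a]),([S],[b])):
    r,f=fit(P,M,mk,[.63,-.02,-.08,.012],[.01,.01,.1,.003]); print('rests',r.round(4),f)
    if len(P)==2: R=r
ims=[]
for p,o in((T,(190,115)),(S,(190,150))):
    o=np.array(o); q=cv2.resize(p['pixels'][o[1]:o[1]+180,o[0]:o[0]+180,::-1],None,fx=3,fy=3,interpolation=cv2.INTER_CUBIC)
    q0=cv2.resize(q,None,fx=.74,fy=.74) ; draw(q,p,place(prism(c[3]),*c[:3]),3,o); draw(q,p,mk(R),3,o); ims.append(q)
cv2.imwrite('pics/fit.png',cv2.resize(np.hstack(ims),(800,400)))
def crop(p,x,y): return cv2.resize(p['pixels'][y:y+80,x:x+140,::-1],(700,400)[0:2],interpolation=cv2.INTER_CUBIC)
cv2.imwrite('pics/crop.png',cv2.resize(np.vstack([crop(T,215,215),crop(S,205,155)]),(525,600)))
E
python3 run2.py
```

```text
[(np.float64(2341.0), (200, 125, 158, 68)), (np.float64(2279.0), (199, 238, 153, 75))]
rests [ 0.6348 -0.0351 -0.2495  0.0184] 0.052273465014267106
rests [ 0.6341 -0.0347 -0.2469  0.0181] 0.04316460793525556
rests [ 0.635  -0.0357 -0.2481  0.0181] 0.0547601164606103
```

View pics/fit.png

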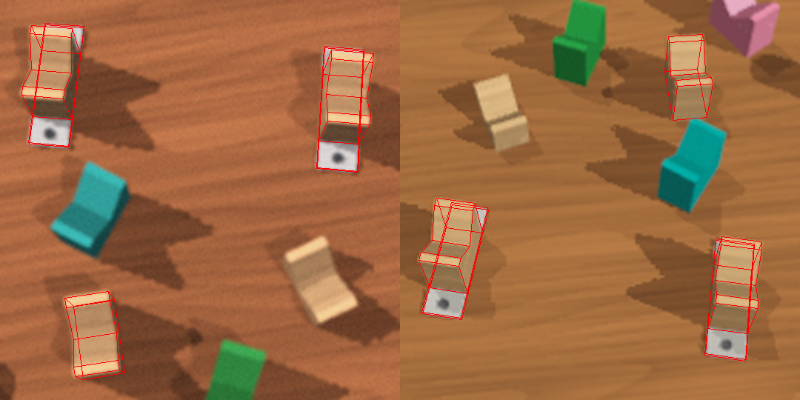

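View pics/crop.png

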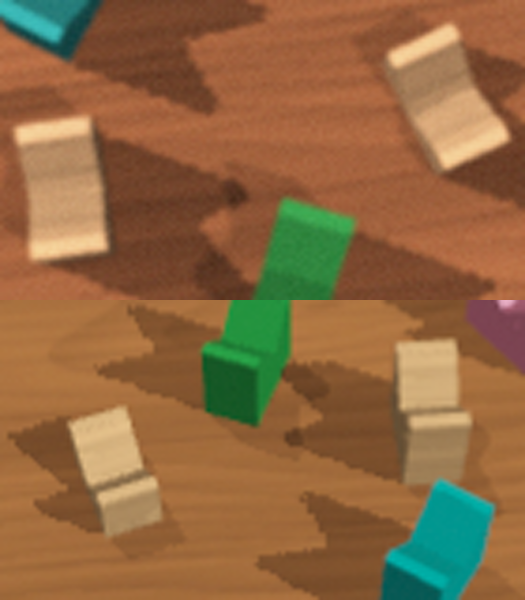

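The crop confirms it. The pale piece at top (231,266) / scene (320,183) has a V groove and a fitted height of 59 mm. The other grooved pale piece fits at 33 mm, so that is the low one, and the overlays match. The rests are at (0.635, -0.035) with yaw -0.249. Now I move above the cradle.

Call:
play_rows --series '[{"dx": 14.7, "dy": -31.7, "turn": 0.0284, "fingers": -1}, {"dx": 14.7, "dy": -31.7, "turn": 0.0284}, {"dx": 14.7, "dy": -31.7, "turn": 0.0284}, {"dx": 14.7, "dy": -31.7, "turn": 0.0284}, {"dx": 14.7, "dy": -31.7, "turn": 0.0284}, {"dx": 14.7, "dy": -31.7, "turn": 0.0284}, {"dx": 14.7, "dy": -31.7, "turn": 0.0284}, {"dx": 14.7, "dy": -31.7, "turn": 0.0284}, {"dx": 14.7, "dy": -31.7, "turn": 0.0284}, {"dx": 14.7, "dy": -31.7, "turn": 0.0284}, {"dx": 14.7, "dy": -31.7, "turn": 0.0284}, {"dx": 14.7, "dy": -31.7, "turn": 0.0284}, {"dx": 14.7, "dy": -31.7, "turn": 0.0284}, {"dx": 14.7, "dy": -31.7, "turn": 0.0284}, {"dz": -20}, {"dz": 0}]' --squeeze 40

```text
invalid input at $.series[0]: expected keys fingers, dx, dy, dz, turn
```

Call:
play_rows --series '[{"dx": 14.7, "dy": -31.7, "dz": 0, "turn": 0.0284, "fingers": -1}, {"dx": 14.7, "dy": -31.7, "dz": 0, "turn": 0.0284, "fingers": -1}, {"dx": 14.7, "dy": -31.7, "dz": 0, "turn": 0.0284, "fingers": -1}, {"dx": 14.7, "dy": -31.7, "dz": 0, "turn": 0.0284, "fingers": -1}, {"dx": 14.7, "dy": -31.7, "dz": 0, "turn": 0.0284, "fingers": -1}, {"dx": 14.7, "dy": -31.7, "dz": 0, "turn": 0.0284, "fingers": -1}, {"dx": 14.7, "dy": -31.7, "dz": 0, "turn": 0.0284, "fingers": -1}, {"dx": 14.7, "dy": -31.7, "dz": 0, "turn": 0.0284, "fingers": -1}, {"dx": 14.7, "dy": -31.7, "dz": 0, "turn": 0.0284, "fingers": -1}, {"dx": 14.7, "dy": -31.7, "dz": 0, "turn": 0.0284, "fingers": -1}, {"dx": 14.7, "dy": -31.7, "dz": 0, "turn": 0.0284, "fingers": -1}, {"dx": 14.7, "dy": -31.7, "dz": 0, "turn": 0.0284, "fingers": -1}, {"dx": 14.7, "dy": -31.7, "dz": 0, "turn": 0.0284, "fingers": -1}, {"dx": 14.7, "dy": -31.7, "dz": 0, "turn": 0.0284, "fingers": -1}, {"dx": 0, "dy": 0, "dz": -20, "turn": 0, "fingers": -1}, {"dx": 0, "dy": 0, "dz": 0, "turn": 0, "fingers": -1}]' --squeeze 40

```text
clock: 2.53
position: [0.4384, 0.065, 0.2243]
ee_rot: [0.002, 0.7, 0.714, 0.005]
contact_force: [-0.9, 0.4, -0.8]
width: 0.0857
```

```bash
cat > st.py <<'E'
from fit import *
import sys
def yaw(s):
    w,x,y,z=s['ee_rot']; return np.arctan2(2*(x*y+w*z),1-2*(y*y+z*z))
s=get_state(); print(s['clock'],s['position'].round(4),yaw(s).round(4),s['contact_force'].round(1),round(s['width'],4),s['qpos'].round(2))
E
cat > w.py <<'E'
from st import *
p=get_image('wrist');save(p,sys.argv[1])
im=p['pixels'][:,:,::-1].copy()
for f in place(prism(.06),.4314,.0847,-.0082): cv2.polylines(im,[np.round(proj(p,f,s)).astype(np.int32)],True,(0,0,255),1)
cv2.imwrite('pics/'+sys.argv[1],im)
print([(m['p'],m['xy']) for m in masks_of(p,'cradle')])
E
python3 w.py w1.png
```

```text
2.5333 [0.4384 0.065  0.2243] 1.5904 [-0.9  0.4 -0.8] 0.0857 [-0.01  0.08  1.8   0.    1.25 -1.61]
[(0.94, [303.4, 173.7]), (0.68, [392.3, 84.3]), (0.57, [174.9, 106.4]), (0.56, [280.8, 286.7])]
```

View pics/w1.png

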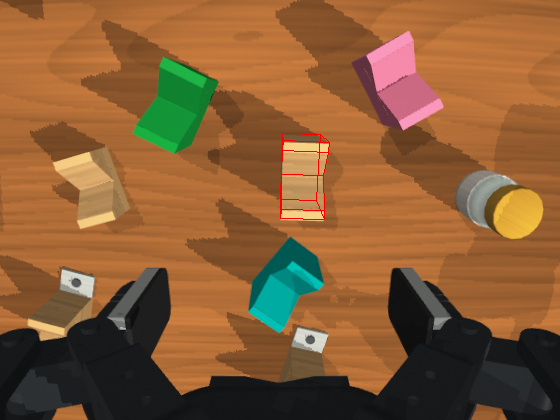

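The wrist view shows the tall pale cradle at (303,174), close to the prediction but a few pixels off along x. I refine the fit with the wrist mask.

```bash
cat > w2.py <<'E'
from st import *
import fit as F
p=get_image('wrist'); m=masks_of(p,'cradle')[0]['region']*1.
p['rvec'],p['tvec']=cv2.Rodrigues(cam(p,s)[0])[0],cam(p,s)[1]
T=get_image('top');M=max(masks_of(T,'cradle'),key=lambda q:-np.hypot(*(np.array(q['xy'])-(235,268))))['region']*1.
print(T['pixels'].shape,M.sum(),cv2.boundingRect(m.astype(np.uint8)),p['tvec'])
S=get_image('scene');N=max(masks_of(S,'cradle'),key=lambda q:-np.hypot(*(np.array(q['xy'])-(320,183))))['region']*1.
for P,MM in(([p],[m]),([T],[M]),([S],[N]),([p,T,S],[m,M,N])):
    print(len(P),fit(P,MM,lambda v:place(prism(.06),*v),[.4314,.0847,0],[.008,.008,.1]))
E
python3 w2.py
```

```text
2.6333 [0.4405 0.0662 0.2271] 1.5929 [-1.   0.5 -0.2] 0.0855 [-0.01  0.08  1.8   0.    1.25 -1.6 ]
(420, 560, 3) 396.0 (247, 233, 75, 94) [-0.05629988 -0.4577789   0.23485705]
1 (array([0.4314, 0.0847, 0.    ]), np.float64(1.0))
1 (array([ 0.42935218,  0.08431899, -0.02621093]), np.float64(0.5228210829004938))
1 (array([ 0.43189101,  0.08446805, -0.01716714]), np.float64(0.06370734314846072))
3 (array([ 0.43050052,  0.08434605, -0.02476195]), np.float64(0.5316680353565421))
```

```bash
cat > w3.py <<'E'
from st import *
g=[]
for k in range(3):
    s=get_state(); p=get_image('wrist'); ms=masks_of(p,'cradle')
    m=min(ms,key=lambda q:np.hypot(*(np.array(q['xy'])-(303,174))))['region']*1.
    p['rvec'],p['tvec']=cv2.Rodrigues(cam(p,s)[0])[0],cam(p,s)[1]
    v,f=fit([p],[m],lambda v:place(prism(.06),*v),[.4314,.0847,0],[.008,.008,.1])
    print(s['position'].round(4),yaw(s).round(3),v.round(4),f.round(3),'rel',(v[:2]-s['position'][:2]).round(4),(v[2]+np.pi/2-yaw(s)).round(3))
E
python3 w3.py
```

```text
2.9333 [0.4402 0.0676 0.2275] 1.5961 [-0.4  0.7  0.7] 0.0857 [-0.01  0.08  1.8   0.    1.25 -1.6 ]
[0.4402 0.0676 0.2275] 1.596 [ 0.4326  0.0839 -0.002 ] 0.034 rel [-0.0076  0.0163] -0.027
[0.4401 0.0673 0.2273] 1.596 [ 0.4327  0.084  -0.0091] 0.026 rel [-0.0074  0.0166] -0.034
[0.4402 0.0671 0.2271] 1.595 [ 0.4326  0.0844 -0.0024] 0.025 rel [-0.0075  0.0173] -0.027
```

Call:
play_rows --series '[{"dx": -4, "dy": 8.5, "dz": 0, "turn": -0.015, "fingers": -1}, {"dx": -4, "dy": 8.5, "dz": -25, "turn": -0.015, "fingers": -1}, {"dx": 0, "dy": 0, "dz": -30, "turn": 0, "fingers": -1}, {"dx": 0, "dy": 0, "dz": -30, "turn": 0, "fingers": -1}, {"dx": 0, "dy": 0, "dz": -20, "turn": 0, "fingers": -1}, {"dx": 0, "dy": 0, "dz": 0, "turn": 0, "fingers": -1}, {"dx": 0, "dy": 0, "dz": 0, "turn": 0, "fingers": -1}]'

```text
clock: 3.82
position: [0.4339, 0.0849, 0.1211]
ee_rot: [0.007, 0.71, 0.704, 0.01]
contact_force: [0.6, 0.6, 0.1]
width: 0.0851
```

```bash
python3 st.py
```

```text
3.8167 [0.4339 0.0849 0.1211] 1.5632 [0.6 0.6 0.1] 0.0851 [ 0.03  0.18  1.98  0.    0.96 -1.53]
```

Call:
play_rows --series '[{"dx": -1, "dy": 0, "dz": -25, "turn": 0, "fingers": -1}, {"dx": 0, "dy": 0, "dz": -25, "turn": 0, "fingers": -1}, {"dx": 0, "dy": 0, "dz": -25, "turn": 0, "fingers": -1}, {"dx": 0, "dy": 0, "dz": -10, "turn": 0, "fingers": -1}, {"dx": 0, "dy": 0, "dz": 0, "turn": 0, "fingers": -1}, {"dx": 0, "dy": 0, "dz": 0, "turn": 0, "fingers": -1}]'

```text
clock: 4.32
position: [0.442, 0.085, 0.0416]
ee_rot: [0.014, 0.71, 0.704, 0.017]
contact_force: [-0.3, 0.2, 0.2]
width: 0.0856
```

```bash
python3 st.py
```

```text
4.3167 [0.442  0.085  0.0416] 1.5629 [-0.3  0.2  0.2] 0.0856 [ 0.03  0.29  2.08  0.    0.72 -1.53]
```

Call:
play_rows --series '[{"dx": -5, "dy": 0, "dz": 0, "turn": 0, "fingers": -1}, {"dx": -4, "dy": 0, "dz": -6, "turn": 0, "fingers": -1}, {"dx": 0, "dy": 0, "dz": -6, "turn": 0, "fingers": -1}, {"dx": 0, "dy": 0, "dz": -5, "turn": 0, "fingers": -1}, {"dx": 0, "dy": 0, "dz": 0, "turn": 0, "fingers": -1}, {"dx": 0, "dy": 0, "dz": 0, "turn": 0, "fingers": -1}]'

```text
clock: 4.82
position: [0.4366, 0.0851, 0.0283]
ee_rot: [0.018, 0.71, 0.704, 0.021]
contact_force: [0.9, 0.1, 0.0]
width: 0.0856
```

```bash
python3 st.py
```

```text
4.8167 [0.4366 0.0851 0.0283] 1.5628 [0.9 0.1 0. ] 0.0856 [ 0.03  0.3   2.12  0.    0.67 -1.53]
```

Call:
play_rows --series '[{"dx": -4, "dy": 0, "dz": -5, "turn": 0, "fingers": -1}, {"dx": -1, "dy": 0, "dz": -5, "turn": 0, "fingers": -1}, {"dx": 0, "dy": 0, "dz": 0, "turn": 0, "fingers": -1}]'

```text
clock: 5.07
position: [0.4316, 0.0852, 0.0178]
ee_rot: [0.018, 0.71, 0.704, 0.021]
contact_force: [-0.8, 0.1, -0.0]
width: 0.0854
```

```bash
python3 st.py
```

```text
5.0667 [0.4316 0.0852 0.0178] 1.5629 [-0.8  0.1 -0. ] 0.0854 [ 0.03  0.32  2.14  0.    0.63 -1.53]
```

Positioned. Now I close the gripper.

Call:
play_rows --series '[{"dx": 0, "dy": 0, "dz": 0, "turn": 0, "fingers": 1}, {"dx": 0, "dy": 0, "dz": 0, "turn": 0, "fingers": 1}, {"dx": 0, "dy": 0, "dz": 0, "turn": 0, "fingers": 1}, {"dx": 0, "dy": 0, "dz": 0, "turn": 0, "fingers": 1}, {"dx": 0, "dy": 0, "dz": 0, "turn": 0, "fingers": 1}, {"dx": 0, "dy": 0, "dz": 0, "turn": 0, "fingers": 1}, {"dx": 0, "dy": 0, "dz": 0, "turn": 0, "fingers": 1}, {"dx": 0, "dy": 0, "dz": 0, "turn": 0, "fingers": 1}]' --squeeze 40

```text
clock: 5.73
position: [0.4313, 0.0852, 0.0173]
ee_rot: [0.017, 0.71, 0.704, 0.021]
contact_force: [0.2, -0.0, -1.0]
width: 0.0357
```

```bash
python3 st.py
```

```text
5.7333 [0.4313 0.0852 0.0173] 1.5629 [ 0.2 -0.  -1. ] 0.0357 [ 0.03  0.32  2.14  0.    0.63 -1.53]
```

Call:
play_rows --series '[{"dx": 0, "dy": 0, "dz": 8, "turn": 0, "fingers": 1}, {"dx": 0, "dy": 0, "dz": 16, "turn": 0, "fingers": 1}, {"dx": 0, "dy": 0, "dz": 18, "turn": 0, "fingers": 1}, {"dx": 0, "dy": 0, "dz": 18, "turn": 0, "fingers": 1}, {"dx": 0, "dy": 0, "dz": 18, "turn": 0, "fingers": 1}, {"dx": 0, "dy": 0, "dz": 14, "turn": 0, "fingers": 1}, {"dx": 0, "dy": 0, "dz": 8, "turn": 0, "fingers": 1}, {"dx": 0, "dy": 0, "dz": 0, "turn": 0, "fingers": 1}, {"dx": 0, "dy": 0, "dz": 0, "turn": 0, "fingers": 1}]'

```text
clock: 6.48
position: [0.428, 0.085, 0.1242]
ee_rot: [0.016, 0.71, 0.704, 0.019]
contact_force: [0.2, -0.1, -1.7]
width: 0.0355
```

```bash
python3 st.py
```

```text
6.4833 [0.428  0.085  0.1242] 1.563 [ 0.2 -0.1 -1.7] 0.0355 [ 0.03  0.15  2.    0.    0.94 -1.53]
```

Cradle is in the hand. Now I travel to above the midpoint.

Call:
play_rows --series '[{"dx": 10, "dy": -6, "dz": 0, "turn": -0.012, "fingers": 1}, {"dx": 17, "dy": -10, "dz": 0, "turn": -0.02, "fingers": 1}, {"dx": 17, "dy": -10, "dz": 0, "turn": -0.02, "fingers": 1}, {"dx": 17, "dy": -10, "dz": 0, "turn": -0.02, "fingers": 1}, {"dx": 17, "dy": -10, "dz": 0, "turn": -0.02, "fingers": 1}, {"dx": 17, "dy": -10, "dz": 0, "turn": -0.02, "fingers": 1}, {"dx": 17, "dy": -10, "dz": 0, "turn": -0.02, "fingers": 1}, {"dx": 17, "dy": -10, "dz": 0, "turn": -0.02, "fingers": 1}, {"dx": 17, "dy": -10, "dz": 0, "turn": -0.02, "fingers": 1}, {"dx": 17, "dy": -10, "dz": 0, "turn": -0.02, "fingers": 1}, {"dx": 17, "dy": -10, "dz": 0, "turn": -0.02, "fingers": 1}, {"dx": 15, "dy": -9, "dz": 0, "turn": -0.02, "fingers": 1}, {"dx": 8, "dy": -5, "dz": 0, "turn": -0.01, "fingers": 1}, {"dx": 0, "dy": 0, "dz": 0, "turn": 0, "fingers": 1}, {"dx": 0, "dy": 0, "dz": 0, "turn": 0, "fingers": 1}]'

```text
clock: 7.73
position: [0.639, -0.0492, 0.1061]
ee_rot: [0.01, 0.795, 0.606, 0.008]
contact_force: [-0.1, -0.2, -1.5]
width: 0.0355
```

```bash
python3 st.py
```

```text
7.7333 [ 0.639  -0.0492  0.1061] 1.3018 [-0.1 -0.2 -1.5] 0.0355 [-0.18  0.46  1.58 -0.    1.08 -1.49]
```

Call:
play_rows --series '[{"dx": -2, "dy": 7, "dz": 0, "turn": 0.01, "fingers": 1}, {"dx": -2, "dy": 7, "dz": -10, "turn": 0.01, "fingers": 1}, {"dx": 0, "dy": 0, "dz": -14, "turn": 0, "fingers": 1}, {"dx": 0, "dy": 0, "dz": -14, "turn": 0, "fingers": 1}, {"dx": 0, "dy": 0, "dz": -10, "turn": 0, "fingers": 1}, {"dx": 0, "dy": 0, "dz": -5, "turn": 0, "fingers": 1}, {"dx": 0, "dy": 0, "dz": 0, "turn": 0, "fingers": 1}, {"dx": 0, "dy": 0, "dz": 0, "turn": 0, "fingers": 1}]'

```text
clock: 8.4
position: [0.6259, -0.0267, 0.0482]
ee_rot: [0.006, 0.787, 0.617, 0.006]
contact_force: [0.0, -0.2, -1.3]
width: 0.0361
```

```bash
python3 st.py
```

```text
8.4 [ 0.6259 -0.0267  0.0482] 1.3307 [ 0.  -0.2 -1.3] 0.0361 [-0.15  0.5   1.67  0.    0.96 -1.49]
```

Call:
play_rows --series '[{"dx": 4, "dy": -4, "dz": 0, "turn": -0.009, "fingers": 1}, {"dx": 4, "dy": -4, "dz": -5, "turn": 0, "fingers": 1}, {"dx": 0, "dy": 0, "dz": -6, "turn": 0, "fingers": 1}, {"dx": 0, "dy": 0, "dz": -6, "turn": 0, "fingers": 1}, {"dx": 0, "dy": 0, "dz": 0, "turn": 0, "fingers": 1}, {"dx": 0, "dy": 0, "dz": 0, "turn": 0, "fingers": 1}]'

```text
clock: 8.9
position: [0.637, -0.0362, 0.032]
ee_rot: [0.008, 0.79, 0.613, 0.008]
contact_force: [-0.3, -0.3, -2.3]
width: 0.0355
```

```bash
python3 st.py; cat > chk.py <<'E'
from st import *
a=[]
for n in('top','scene'):
  for _ in range(4):
    p=get_image(n); ms=masks_of(p,'cradle'); g=proj(p,[.634,-.035,.04])[0]
    ms=[m for m in ms if np.hypot(*(np.array(m['xy'])-g))<25]
    print(n,g.round(),[(round(m['p'],2),m['xy'],m['region'].sum()) for m in ms])
    if ms: a.append((p,ms[0]['region']*1.)); break
if a: print(fit([x[0] for x in a],[x[1] for x in a],lambda v:place(prism(.06),*v),[.634,-.035,-.25],[.006,.006,.1]))
cv2.imwrite('pics/'+sys.argv[1],cv2.resize(p['pixels'][150:320,190:380,::-1],None,fx=3,fy=3))
E
python3 chk.py s2.png
```

```text
8.9 [ 0.637  -0.0362  0.032 ] 1.3206 [-0.3 -0.3 -2.3] 0.0355 [-0.17  0.53  1.66  0.    0.93 -1.49]
8.9 [ 0.637  -0.0362  0.032 ] 1.3206 [-0.3 -0.3 -2.3] 0.0355 [-0.17  0.53  1.66  0.    0.93 -1.49]
top [279. 152.] []
top [279. 152.] []
top [279. 152.] []
top [279. 152.] []
scene [275. 267.] [(0.59, [274.5, 275.7], np.int64(493))]
(array([ 0.63498255, -0.03835769, -0.20215294]), np.float64(0.383685218833939))
```

View pics/s2.png

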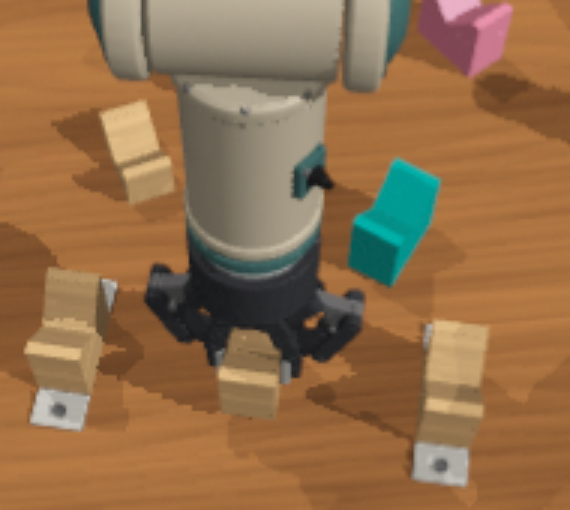

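The scene view shows the cradle held upright between the two rests, at about (250,373) in the crop. I lower it the last bit.

Call:
play_rows --series '[{"dx": -2, "dy": 1, "dz": -4, "turn": 0, "fingers": 1}, {"dx": 0, "dy": 0, "dz": -4, "turn": 0, "fingers": 1}, {"dx": 0, "dy": 0, "dz": -3, "turn": 0, "fingers": 1}, {"dx": 0, "dy": 0, "dz": 0, "turn": 0, "fingers": 1}]'

```text
clock: 9.73
position: [0.6347, -0.0347, 0.0207]
ee_rot: [0.008, 0.79, 0.614, 0.008]
contact_force: [-0.2, 0.3, -2.2]
width: 0.0355
```

```bash
python3 st.py
```

```text
9.7333 [ 0.6347 -0.0347  0.0207] 1.3212 [-0.2  0.3 -2.2] 0.0355 [-0.16  0.54  1.68  0.    0.9  -1.49]
```

Call:
play_rows --series '[{"dx": 0, "dy": 0, "dz": -2, "turn": 0, "fingers": 1}, {"dx": 0, "dy": 0, "dz": -1.5, "turn": 0, "fingers": 1}, {"dx": 0, "dy": 0, "dz": 0, "turn": 0, "fingers": 1}]'

```text
clock: 9.98
position: [0.6348, -0.0346, 0.0185]
ee_rot: [0.008, 0.79, 0.614, 0.008]
contact_force: [-0.6, 0.4, -0.4]
width: 0.0356
```

```bash
python3 st.py
```

```text
9.9833 [ 0.6348 -0.0346  0.0185] 1.3214 [-0.6  0.4 -0.4] 0.0356 [-0.16  0.54  1.68  0.    0.89 -1.49]
```

Contact: the weight has left the wrist. I release the cradle and rise.

Call:
play_rows --series '[{"dx": 0, "dy": 0, "dz": 0, "turn": 0, "fingers": 0.3}, {"dx": 0, "dy": 0, "dz": 0, "turn": 0, "fingers": 0}, {"dx": 0, "dy": 0, "dz": 0, "turn": 0, "fingers": -0.4}, {"dx": 0, "dy": 0, "dz": 0, "turn": 0, "fingers": -0.7}, {"dx": 0, "dy": 0, "dz": 0, "turn": 0, "fingers": -0.7}, {"dx": 0, "dy": 0, "dz": 0, "turn": 0, "fingers": -0.7}]'

```text
clock: 10.48
position: [0.6359, -0.0349, 0.0189]
ee_rot: [0.009, 0.79, 0.614, 0.009]
contact_force: [0.2, -0.1, -0.6]
width: 0.0726
```

```bash
python3 st.py
```

```text
10.4833 [ 0.6359 -0.0349  0.0189] 1.3213 [ 0.2 -0.1 -0.6] 0.0726 [-0.16  0.54  1.68  0.    0.89 -1.49]
```

Call:
play_rows --series '[{"dx": 0, "dy": 0, "dz": 8, "turn": 0, "fingers": -0.7}, {"dx": 0, "dy": 0, "dz": 16, "turn": 0, "fingers": -0.7}, {"dx": 0, "dy": 0, "dz": 20, "turn": 0, "fingers": -0.7}, {"dx": 0, "dy": 0, "dz": 25, "turn": 0, "fingers": -0.7}, {"dx": 0, "dy": 0, "dz": 30, "turn": 0, "fingers": -0.7}, {"dx": 0, "dy": 0, "dz": 30, "turn": 0, "fingers": -0.7}, {"dx": 0, "dy": 0, "dz": 30, "turn": 0, "fingers": -0.7}, {"dx": -20, "dy": 0, "dz": 20, "turn": 0, "fingers": -0.7}, {"dx": -30, "dy": 0, "dz": 5, "turn": 0, "fingers": -0.7}, {"dx": -30, "dy": 0, "dz": 5, "turn": 0, "fingers": -0.7}, {"dx": -30, "dy": 0, "dz": 5, "turn": 0, "fingers": -0.7}, {"dx": -30, "dy": 0, "dz": 5, "turn": 0, "fingers": -0.7}, {"dx": -30, "dy": 0, "dz": 5, "turn": 0, "fingers": -0.7}, {"dx": -30, "dy": 0, "dz": 5, "turn": 0, "fingers": -0.7}, {"dx": -30, "dy": 0, "dz": 5, "turn": 0, "fingers": -0.7}, {"dx": -30, "dy": 0, "dz": 5, "turn": 0, "fingers": -0.7}, {"dx": 0, "dy": 0, "dz": 0, "turn": 0, "fingers": -0.7}, {"dx": 0, "dy": 0, "dz": 0, "turn": 0, "fingers": -0.7}]'

```text
clock: 11.98
position: [0.3626, -0.0337, 0.2566]
ee_rot: [0.015, 0.789, 0.614, 0.013]
contact_force: [0.2, -0.5, 0.5]
width: 0.0725
```

```bash
python3 chk.py s3.png
```

```text
11.9833 [ 0.3626 -0.0337  0.2566] 1.3222 [ 0.2 -0.5  0.5] 0.0725 [-0.29 -0.08  1.88  0.    1.3  -1.61]
top [279. 152.] [(0.56, [278.6, 152.2], np.int64(768))]
scene [275. 267.] [(0.84, [274.4, 270.7], np.int64(779))]
(array([ 0.63563879, -0.03497909, -0.24241104]), np.float64(0.05376576844724029))
```

View pics/s3.png

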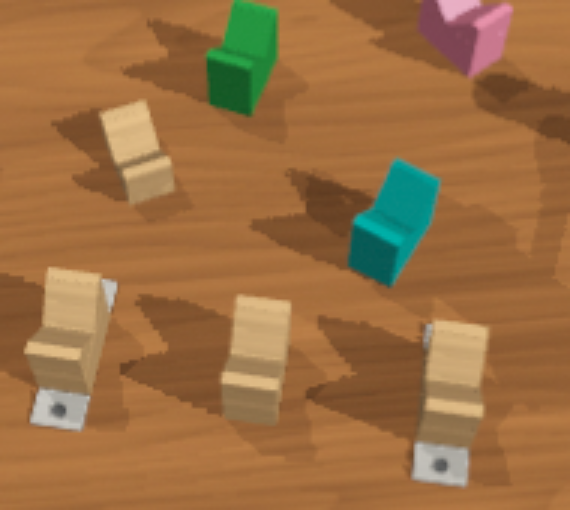

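The cradle stands upright in line with the rests, at about (256,358) in the crop. Fitted, it is within about 1 mm and 0.01 rad of the target. The bystanders haven't moved.

```bash
python3 -c "from rig import *; print(sign_off())"
```

```text
the job is handed in; nothing more can be done
None
```

I set the tall grooved pale cradle upright, midway between the two fixed cradles, with its groove along theirs, and handed the job in at about 12 s of the 40 s allowed.

- **Choice:** its fitted height was 59 mm, against 33 mm for the low cradle, and the crop confirmed its groove.
- **Last check:** a two-view fit put the cradle at (0.636, -0.035), yaw -0.242. The rests fit at (0.635, -0.035), yaw -0.250, so it is about 1 mm and 0.01 rad off.
- **Bystanders:** the low cradle looked unmoved in the last view. I did not measure any bystander again, and the plain block and jar were outside that crop. The arm did not work near them, and force readings stayed at 2.3 N or less.
- **Disagreements:** the tool tilted up to about 0.055 rad and drifted several millimetres during fast rows. I corrected the drift in small steps. The tilt had no visible effect on the placed cradle.
- **Missed detections:** the networks missed the rests in one picture, and the held cradle in the top view.

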